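Take a forged blank out of the annealing tin and hold it up level

ROBOT

A 6-joint arm with a two-finger parallel gripper is mounted at the origin on the work surface. World frame = base frame: x ahead of the robot, y to its left, z up, the work surface at z = 0. Lengths are in m, angles in rad, forces in N, time in s.
With the tool pointing down it reaches from about 0.375 to 0.925 m from the base axis. Payload 5.7 kg.
Tool frame: the origin (TCP) lies midway between the tips of the shut fingers; the grasp point (between the pads) lies 19 mm behind it; z points along the fingers, y is the line along which they close (so a half turn about z gives the same grasp; the last joint's range is limited). The gripper opens to 88 mm and grips with 3 to 60 N. Pads are 20 mm wide; open, the fingers measure 115 mm over their backs; the gripper's body (75 mm by 178 mm) begins 61 mm behind the grasp point.
Start: joints at [-1.282, 0.359, 1.51, -0, 1.272, -0.115], TCP at [0.236, -0.552, 0.223] pointing down, gripper open.
Joint ranges: [-2.97, 2.97], [-1.01, 2.36], [0.21, 2.38], [-0.96, 4.11], [0.2, 2.71], [-2.98, 2.98]. Speed limits (rad/s): [2.39, 2.39, 3.14, 3.14, 3.14, 3.14].

INTERFACE

Orientations are given as a unit quaternion [x, y, z, w].
In Python, from bench import move_ptp, servo_line, goto_joints, move_gripper, sleep, inverse_kinematics, capture, PlanningError, close_job, spot_in, silhouettes, current_clock, current_joint_pos, current_qvel, current_joint_torque, current_position, current_orientation, current_force, current_torque, current_finger_gap, current_grip_force gives the robot as it stands. Calls block until the motion is done:
- move_ptp(position, orientation): joint-space move of the TCP to a pose.
- servo_line(position, orientation=None, rate=0.15, contact_N=None): straight line of the TCP; orientation=None keeps the orientation; rate is the mean speed in m/s. With contact_N (N) it stops when the force on the tool has changed by that much, and returns True; else False.
- goto_joints(angles): joint-space move.
- move_gripper(opening): finger opening in m; the grip force is fixed at half the most; returns when the fingers have stopped.
- sleep(seconds).
- inverse_kinematics(position, orientation): joint angles nearest the present ones, or None.
- capture(name): name is "scene" or "top"; returns a dict with "image" (400x640x3 uint8, blue, green, red), "range_z" (400x640 float32, m along the optical axis (not along the pixel's ray), 0 where there is no reading), "intrinsics" (3x3 intrinsics, pixels), "k1" (the pictures are not rectified: a ray, as slopes to the right and down, at radius r is drawn at 1 + k1 r^2 times it, then the intrinsics apply), "R" (3x3) and "t" (3): a world point X has camera coordinates R X + t. Camera axes: x right, y down, z forward; pixel columns grow to the right and rows downward; lengths in m; the calibration is good to about 2 mm. A picture is of the moment at which its call begins.
A pose or a line that the arm cannot do raises PlanningError and nothing moves.
- close_job(): hands the job in; it is judged then, once.
Trained networks look in the newest picture that a camera, given by its name, has taken for a name from the list of things; names that differ only in an ending like _2 or _b are one class to them, and where a whole thing is asked for, a point or a joint stands for the part that bears it (a point fixed in the world has none). Each returns a list of dicts, best first, with "conf" (0 to 1); they miss things now and then, are a little off and sometimes report something else, mostly with a low value. They report only what shows in the picture. A call takes as long as a camera call.
- spot_in(camera, query): "xy" ([column, row] in pixels, amid what is visible of it).
- silhouettes(camera, query): "region" (400x640 bool, what is visible of it) and "xy" ([column, row] in pixels, amid what is visible of it).
Readings, each from a call of its own:
- current_clock(): time.
- current_joint_pos(): joint angles.
- current_qvel(): joint speeds.
- current_joint_torque(): joint torques, N m.
- current_position(): TCP position.
- current_orientation(): TCP orientation.
- current_force(): force on the tool from outside, world axes, zero at the start.
- current_torque(): the same for the moment, N m.
- current_finger_gap(): finger opening in m.
- current_grip_force(): force on a finger pad.
Only numpy, scipy, OpenCV 4.12 (cv2) and the standard library are available. Lean on these libraries where they do the work, as an engineer would, in place of code of your own. Each camera call takes 0.05 s, during which the arm holds its last target. There are 200 camera calls.

TASK

Lift the loose lid off the steel annealing tin by its wooden handle and set it down flat, without dropping it, on the middle of the wooden board. Then grip the forged blade blank lying in the tin at its balance point, lift it until it is at least 10 cm above the tin's rim, keeping it level all the way, and hold it there steady and level: finish while still holding it in the air. Leave the brick, hammer and cup where they are.

Things in the scene. Friction and masses are not known exactly. Their poses are not given: they have to be found in the camera images.
- tin: Open tin of dark steel, fixed to the bench; outside 224 x 148 mm (its x, y axes), 46 mm high, walls and floor 4 mm. Origin: centre of its underside, on the bench; z up. Two brick-coloured rests, 10 mm wide, rising 15 mm from the inner floor, run across its inner width at x = -58 and +58 mm; between them the floor is bare.
- lid: Loose dark steel lid, on the tin at the start; 236 x 160 mm (x, y, as the tin's), about 0.4 kg. A 3 mm plate with a skirt 12 mm deep all round, outside the tin's wall with 3 mm play. Origin: centre of the skirt's lower edge (34 mm above the bench while on the tin); z up. Lifts straight up, not latched; weight centred under the handle.
- lid_handle (a point): Centre of the lid's wooden handle bar, 44 mm above the lid's origin, axes as the lid's. The bar runs along x: 100 mm long, 18 mm wide (y), 18 mm high, 20 mm of open space between it and the plate, on two thin posts 36 mm either side of the centre.
- blank: Bright forged steel blade blank, about 0.47 kg, lying flat in the tin, roughly along its x axis, on the two rests, underside 19 mm above the bench. Origin: on the underside right below the balance point; x along its length towards the tang, z up. Broad part 26 mm wide (y), 16 mm high, x = -76 to +44 mm; tang 12 x 12 mm, x = +44 to +114 mm. At least 45 mm free either side of the balance point.
- board: Plain light wooden board lying on the bench beside the tin, fixed; 280 x 200 mm (x, y), 12 mm thick. Origin: centre of its underside, on the bench; z up.
- brick: Bystander: loose fire brick, 200 x 100 x 60 mm, on the bench at the robot's left. Origin: centre of its underside.
- hammer: Bystander: hammer, 300 mm long, lying on the bench at the robot's right. Origin: on its underside; x along its length.
- cup: Bystander: steel cup, 76 mm across, 85 mm high, on the bench at the robot's left. Origin: centre of its underside.

How it is judged:
On the way, in this order (a step that is already met when the one before it is completed fails the run):
1. the lid is lifted off the tin (z of lid in the frame of tin above 0.055 m and contact force between lid and the fingers above 0.5 N and contact force between lid and tin below 0.05 N), for 0.1 s.
2. the lid lies flat on the middle of the board and is let go (horizontal distance between lid and board below 0.05 m and z of lid in the frame of board between 0.008 and 0.016 m and angle between lid's own z axis and vertical below 0.05 rad and linear speed of lid below 0.02 m/s and contact force between lid and the fingers below 0.05 N and contact force between lid and tin below 0.05 N), for 0.2 s.
3. the blank is lifted at least 10 cm (9 cm is accepted) above the tin's rim (height (world z) of blank above 0.136 m), for 0.2 s.
At the end, for the whole second after the job is handed in: The blank is held in the fingers with its underside at least 90 mm above the tin's rim (136 mm above the bench), level within 8 degrees, still (under 20 mm/s and 0.15 rad/s), carried by nothing else; the lid lies flat, at rest and let go on the board, its centre within 50 mm of the board's centre (all of step 2 and height (world z) of blank above 0.136 m and angle between blank's own z axis and vertical below 0.14 rad and linear speed of blank below 0.02 m/s and angular speed of blank below 0.15 rad/s and contact force between blank and the fingers above 1 N and contact force between blank and tin below 0.05 N and contact force between blank and lid below 0.05 N and contact force between blank and board below 0.05 N and contact force between blank and brick below 0.05 N and contact force between blank and cup below 0.05 N and contact force between blank and hammer below 0.05 N); the arm keeps its last pose, push and grip.
It fails at once if the blank is tipped more than 20 degrees (angle between blank's own z axis and vertical above 0.35 rad).
It fails at once if the lid is dropped (falls free from more than about 3 cm) (linear speed of lid above 0.8 m/s and contact force between lid and the fingers below 0.05 N).
It fails at once if the brick, hammer or cup is moved more than 3 cm (distance of any of brick, hammer, cup from where it was at the start of the episode above 0.03 m).
It also fails if it takes over 64 s, if anything falls off the work surface, if the arm or the gripper's body presses on something with over 40 N, if the wrist force passes 120 N, or if a joint passes its speed limit or range.

## Working session

There is one attempt and no reset: what is moved stays moved. The work goes in short steps, each a Python script; the robot and the scene stay as the last script left them, time stands still between calls to the robot, and variables do not carry over. Pictures are saved under pics/ and viewed, at most 10 in all, crops included, and the job is handed in when it is done.

```bash
mkdir -p pics; cat > h.py <<'E'
import numpy as np, cv2
from bench import *
def cloud(c):
    K=np.array(c["intrinsics"]);k1=c["k1"];z=c["range_z"]
    v,u=np.mgrid[0:400,0:640]
    d=np.array([k1,0,0,0.])
    p=cv2.undistortPoints(np.stack([u,v],-1).reshape(-1,1,2).astype(float),K,d).reshape(400,640,2)
    P=np.dstack([p*z[...,None],z])
    W=(P-np.array(c["t"]))@np.array(c["R"])
    W[z==0]=np.nan
    return W
E
python3 - <<'E'
from h import *
for n in ["scene","top"]:
    c=capture(n);cv2.imwrite(f"pics/{n}0.png",c["image"]);W=cloud(c)
    print(n,"cam",-np.array(c["R"]).T@np.array(c["t"]))
    for q in ["tin","lid","lid_handle","board","brick","hammer","cup","blank"]:
        for s in silhouettes(n,q)[:2]:
            P=W[s["region"]];P=P[~np.isnan(P[:,0])]
            if len(P)<10: print(q,"few");continue
            hi=P[P[:,2]>np.percentile(P[:,2],50)-.004]
            r=cv2.minAreaRect((hi[:,:2]*1000).astype(np.float32))
            print(q,round(s["conf"],2),np.round(s["xy"]),len(P),"med",np.median(P,0).round(3),"z5-95",np.percentile(P[:,2],[5,95]).round(3),"rect",np.round(r[0]),np.round(r[1]),round(r[2],1))
E
```

```text
scene cam [ 1.09007955 -0.5183059   1.07835758]
tin 0.74 [330. 202.] 214 med [0.524 0.071 0.012] z5-95 [0.002 0.023] rect [523.  70.] [228.  14.] 4.3
tin 0.39 [383. 133.] 569 med [0.456 0.399 0.057] z5-95 [0.003 0.086] rect [454. 407.] [72. 78.] 42.8
lid 0.83 [342. 185.] 2846 med [0.526 0.134 0.049] z5-95 [0.045 0.084] rect [516. 144.] [236. 166.] 3.1
lid_handle 0.95 [343. 183.] 2898 med [0.527 0.134 0.049] z5-95 [0.044 0.083] rect [516. 144.] [236. 166.] 3.1
lid_handle 0.7 [273. 267.] 5729 med [ 0.58  -0.196  0.012] z5-95 [0.008 0.016] rect [ 567. -191.] [201. 282.] 80.4
board 0.69 [207. 317.] 1232 med [ 0.585 -0.442  0.024] z5-95 [0.007 0.028] rect [ 518. -450.] [300.  86.] 6.5
board 0.56 [276. 266.] 5786 med [ 0.579 -0.197  0.012] z5-95 [0.008 0.016] rect [ 567. -191.] [201. 282.] 80.5
brick 0.69 [431. 159.] 1929 med [0.631 0.445 0.059] z5-95 [0.008 0.064] rect [621. 469.] [108. 201.] 89.8
hammer 0.72 [343. 185.] 2995 med [0.526 0.134 0.049] z5-95 [0.041 0.082] rect [515. 144.] [238. 166.] 2.6
cup 0.68 [382. 132.] 521 med [0.456 0.399 0.06 ] z5-95 [0.014 0.086] rect [454. 407.] [72. 78.] 42.0
top cam [ 4.48614124e-01 -2.74891095e-04  1.15393665e+00]
lid 0.93 [279. 199.] 4076 med [0.513 0.14  0.049] z5-95 [0.045 0.082] rect [514. 144.] [236. 160.] 3.1
lid_handle 0.61 [281. 196.] 4056 med [0.513 0.14  0.049] z5-95 [0.045 0.082] rect [514. 144.] [236. 160.] 3.1
board 0.94 [387. 185.] 5511 med [ 0.565 -0.191  0.011] z5-95 [0.008 0.015] rect [ 566. -191.] [199. 279.] 80.7
brick 0.94 [179. 166.] 2533 med [0.619 0.458 0.059] z5-95 [0.016 0.062] rect [620. 468.] [199. 102.] 1.1
brick 0.73 [189. 215.] 593 med [0.455 0.422 0.047] z5-95 [0.002 0.085] rect [455. 407.] [71. 73.] 0.8
hammer 0.94 [471. 198.] 937 med [ 0.536 -0.44   0.023] z5-95 [0.014 0.028] rect [ 517. -426.] [ 85. 296.] 87.4
cup 0.56 [188. 215.] 617 med [0.455 0.422 0.045] z5-95 [0.002 0.085] rect [455. 407.] [71. 73.] 1.0
```

```bash
python3 - <<'E'
from h import *
for n in ["scene","top"]:
    W=cloud(capture(n))
    m=(abs(W[...,0]-.514)<.1)&(abs(W[...,1]-.144)<.06)&(W[...,2]>.075)&(W[...,2]<.11)
    P=W[m]; r=cv2.minAreaRect((P[:,:2]*1000).astype(np.float32)); print(n,len(P),np.median(P,0).round(4),np.round(r[0],1),np.round(r[1]),round(r[2],1))
    m=(abs(W[...,0]-.514)<.1)&(abs(W[...,1]-.144)<.06)&(W[...,2]<.055);print(np.median(W[m],0))
print(current_orientation(),current_joint_pos(),current_finger_gap())
from scipy.spatial.transform import Rotation as Ro
for p,yaws in [((.514,.144,.06),(93,-87,3)),((.566,-.191,.06),(80.7,-99.3))]:
    for y in [3.1,183.1] if p[1]>0 else [-9.3,170.7]:
        q=(Ro.from_euler('z',y,degrees=True)*Ro.from_euler('x',180,degrees=True)).as_quat()
        print(p,y,inverse_kinematics(list(p),list(q)))
E
```

```text
scene 188 [0.5192 0.1399 0.0857] [516.  142.9] [99. 21.] 2.8
[0.52471074 0.13517932 0.0492134 ]
top 216 [0.5115 0.1425 0.0863] [513.3 142.9] [98. 18.] 1.9
[0.5132825  0.13979653 0.04849203]
[ 9.79687620e-01  2.00529703e-01  1.70761809e-06 -7.93093761e-05] [-1.28208991e+00  3.58817050e-01  1.51044435e+00  1.79470673e-05
  1.27248898e+00 -1.15096010e-01] 0.08768937704661717
(0.514, 0.144, 0.06) 3.1 [ 1.43714964e-01  4.70181061e-01  1.81935241e+00 -4.44089210e-16
  8.52059183e-01  1.66040608e+00]
(0.514, 0.144, 0.06) 183.1 [ 0.14371496  0.47018106  1.81935241  0.          0.85205918 -1.48118657]
(0.566, -0.191, 0.06) -9.3 [-4.41054638e-01  5.38745578e-01  1.67474917e+00 -4.44089210e-16
  9.28097907e-01  1.29205731e+00]
(0.566, -0.191, 0.06) 170.7 [-0.44105464  0.53874558  1.67474917  0.          0.92809791 -1.84953534]
```

View pics/top0.png

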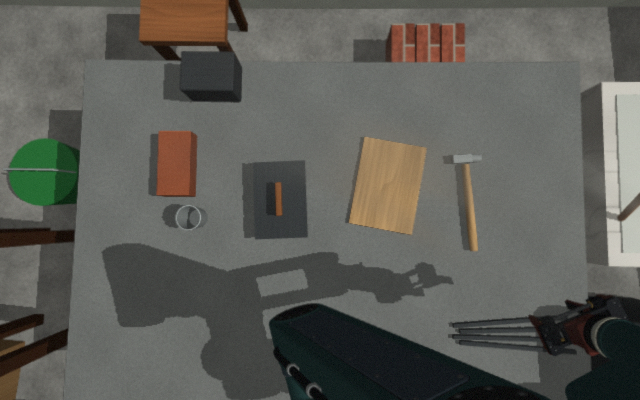

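View pics/scene0.png

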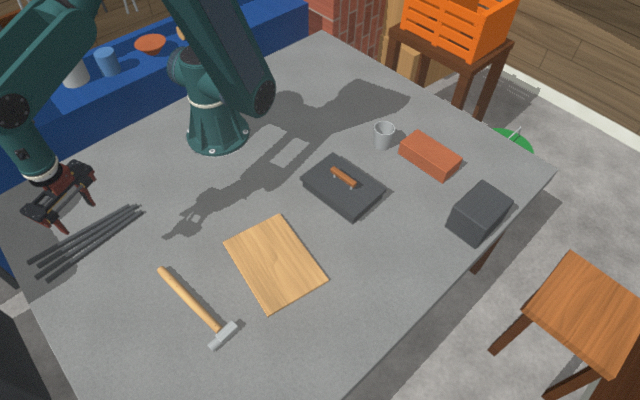

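The top view shows the lid at about (279,199), with its handle bar at (278,198). The board is at (387,185), the hammer at (470,200), the brick at (177,163) and the cup at (188,217). The scene view agrees: lid (343,185), board (275,265). Measured heights and sizes match the given ones, so I'll grip the handle.

```bash
cat >> h.py <<'E'
from scipy.spatial.transform import Rotation as Ro
def down(y): return list((Ro.from_euler('z',y,degrees=True)*Ro.from_euler('x',180,degrees=True)).as_quat())
E
python3 - <<'E'
from h import *
q=down(2.8);x,y=.514,.1433
print(current_clock())
move_ptp([x,y,.16],q)
print(servo_line([x,y,.059],q,rate=.1,contact_N=8),current_position())
move_gripper(0.0);print(current_finger_gap(),current_grip_force())
servo_line([x,y,.20],q,rate=.08)
print(current_finger_gap(),current_grip_force(),current_force(),current_torque(),current_clock())
c=capture("scene");cv2.imwrite("pics/s1.png",c["image"])
E
```

```text
1.0
False [0.51454832 0.14336159 0.05950638]
0.017705766264698327 29.998391568660736
0.017843670464030657 29.994733929634094 [ 0.91389586  0.51079609 -2.78519524] [ 0.05002812 -0.00628337  0.00503474] 7.8083
```

View pics/s1.png

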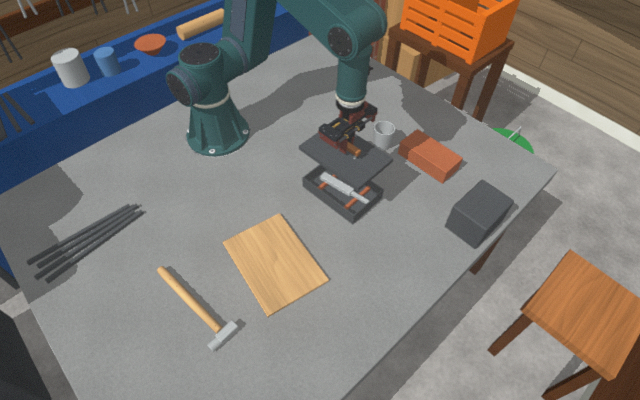

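The lid is off and held level at about (345,155). The tin is open, and the blank shows at about (345,188) with its tang towards +x. Next I'll place the lid on the board.

```bash
python3 - <<'E'
from h import *
q=down(-9.3);x,y=.566,-.191
servo_line([x,y,.20],q,rate=.12)
servo_line([x,y,.048],q,rate=.08)
f0=current_force()
print(servo_line([x,y,.030],q,rate=.02,contact_N=5),current_position(),f0,current_force())
move_gripper(0.088); sleep(.2)
servo_line([x,y,.20],q,rate=.12)
move_ptp([.45,-.3,.3],q)
for n in ["scene","top"]:
    c=capture(n);cv2.imwrite(f"pics/{n}2.png",c["image"]);W=cloud(c)
    for qn in ["lid","board","blank","tin"]:
        for s in silhouettes(n,qn)[:2]:
            P=W[s["region"]];P=P[~np.isnan(P[:,0])]
            hi=P[P[:,2]>np.percentile(P[:,2],50)-.004]
            r=cv2.minAreaRect((hi[:,:2]*1000).astype(np.float32))
            print(n,qn,round(s["conf"],2),np.round(s["xy"]),len(P),"med",np.median(P,0).round(3),np.percentile(P[:,2],[5,95]).round(3),np.round(r[0]),np.round(r[1]),round(r[2],1))
print(current_clock())
i=cv2.imread("pics/top2.png");cv2.imwrite("pics/crop2.png",cv2.resize(i[120:280,200:480],None,fx=2.8,fy=2.8,interpolation=cv2.INTER_CUBIC))
E
```

```text
True [ 0.56597977 -0.19100397  0.03683217] [-0.4558625  -0.54707575 -4.01801417] [-1.26630659 -0.53301065  4.15959677]
scene lid 0.64 [275. 260.] 4057 med [ 0.581 -0.196  0.027] [0.023 0.059] [ 566. -189.] [161. 240.] 81.1
scene board 0.92 [258. 285.] 1923 med [ 0.616 -0.245  0.012] [0.002 0.016] [ 568. -191.] [202. 281.] 80.1
scene board 0.36 [431. 156.] 1903 med [0.63  0.445 0.059] [0.01  0.064] [620. 469.] [200. 107.] 1.1
scene blank 0.86 [343. 186.] 417 med [0.512 0.141 0.033] [0.015 0.038] [522. 145.] [182.  31.] 10.0
scene tin 0.68 [341. 193.] 2647 med [0.517 0.141 0.014] [0.002 0.046] [515. 144.] [227. 153.] 3.1
top lid 0.73 [388. 182.] 3985 med [ 0.564 -0.187  0.027] [0.023 0.059] [ 566. -189.] [160. 236.] 80.8
top board 0.58 [361. 181.] 1736 med [ 0.553 -0.187  0.011] [0.007 0.016] [ 566. -191.] [200. 279.] 80.3
top blank 0.96 [281. 201.] 359 med [0.505 0.141 0.034] [0.029 0.038] [524. 144.] [185.  25.] 9.3
top tin 0.84 [278. 200.] 3111 med [0.516 0.146 0.004] [0.    0.045] [518. 149.] [233. 159.] 2.9
top tin 0.68 [282. 198.] 435 med [0.508 0.142 0.033] [0.027 0.037] [525. 145.] [188.  26.] 9.4
17.625
```

View pics/crop2.png

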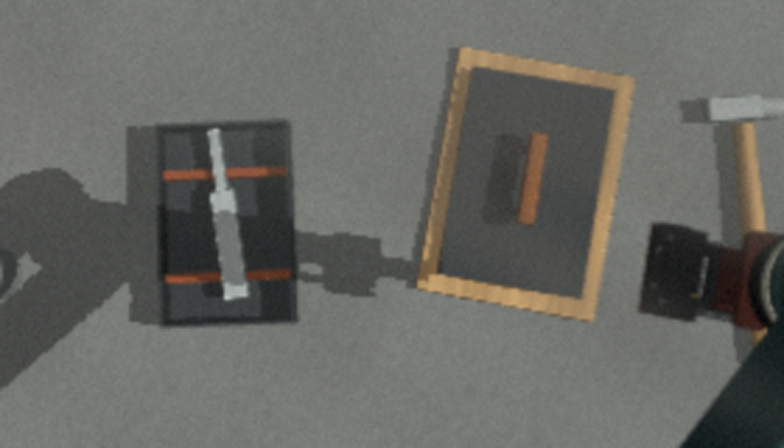

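The lid lies centred and flat on the board, at about (540,180) in the crop. The blank runs from its tang end at (213,130) to its broad end at (236,297), with the shoulder near (220,195). I'll refine its pose with the known outline.

```bash
cat > fit.py <<'E'
from h import *
from scipy.optimize import minimize
def fit(n):
    c=capture(n)
    # outline model (top face at z=.035; tang top .031), rendered and compared with the silhouette
    reg=silhouettes(n,"blank")[0]["region"].astype(float)
    K=np.array(c["intrinsics"]);R=np.array(c["R"]);t=np.array(c["t"]);S=8
    def box(x0,x1,w,h): return np.array([[x,y,z] for x in(x0,x1) for y in(-w/2,w/2) for z in(0,h)])
    def render(p):
        Rz=Ro.from_euler('z',p[2],degrees=True).as_matrix();im=np.zeros((400,640),np.uint8)
        out=np.zeros((100*S,100*S),np.uint8)
        for B in(box(-.076,.044,.026,.016),box(.044,.114,.012,.012)):
            X=B@Rz.T+[p[0]/1e3,p[1]/1e3,.019]
            uv=cv2.projectPoints(X,cv2.Rodrigues(R)[0],t,K,np.array([c["k1"],0,0,0.]))[0].reshape(-1,2)
            h=cv2.convexHull(np.round((uv-o+.5)*S).astype(np.int32));cv2.fillConvexPoly(out,h,255)
        return cv2.resize(out,(100,100),interpolation=cv2.INTER_AREA)/255.
    v,u=np.nonzero(reg);o=np.array([int(u.mean())-50,int(v.mean())-50])
    T=reg[o[1]:o[1]+100,o[0]:o[0]+100]
    f=lambda p:((render(p)-T)**2).sum()
    r=minimize(f,[505,141,9.5],method="Nelder-Mead",options=dict(initial_simplex=[[505,141,9.5],[515,141,9.5],[505,146,9.5],[505,141,13]]))
    print(n,r.x.round(2),r.fun,T.sum()); 
    W=cloud(c);a=np.radians(r.x[2]);P=W[reg>0];P=P[P[:,2]>.027]-[r.x[0]/1e3,r.x[1]/1e3,0]
    s=P[:,0]*np.cos(a)+P[:,1]*np.sin(a);d=-P[:,0]*np.sin(a)+P[:,1]*np.cos(a)
    print(" s",s.min().round(4),s.max().round(4),"d",d.min().round(4),d.max().round(4),"z broad/tang",np.median(P[s<.03,2]).round(4),np.median(P[s>.06,2]).round(4))
E
python3 -c "
from fit import *
for n in ['top','scene','top','scene']: fit(n)"
```

```text
top [508.6  142.22   9.27] 55.68402921953095 397.0
 s -0.0759 0.1074 d -0.0133 0.0127 z broad/tang 0.0345 0.0308
scene [507.26 143.04   8.98] 48.36462898885044 377.0
 s -0.0739 0.1054 d -0.0163 0.0143 z broad/tang 0.0343 0.0311
top [506.94 142.04   9.56] 21.441460976547482 427.0
 s -0.0759 0.1134 d -0.0133 0.0128 z broad/tang 0.0342 0.0306
scene [505.69 142.93   9.1 ] 26.866420607458668 420.0
 s -0.0754 0.1079 d -0.0164 0.0135 z broad/tang 0.0346 0.0313
```

```bash
python3 - <<'E'
from h import *
q=down(9.3);x,y=.5065,.1423
move_ptp([x,y,.2],q)
servo_line([x,y,.06],q,rate=.12)
print(servo_line([x,y,.009],q,rate=.05,contact_N=8),current_position())
sleep(.2);t0=current_torque();f0=current_force()
move_gripper(0.0);print(current_finger_gap(),current_grip_force())
servo_line([x,y,.165],q,rate=.05); sleep(.3)
print(current_finger_gap(),current_grip_force(),current_force()-f0,current_torque()-t0,current_position(),current_clock())
for n in ["scene","top"]:
    c=capture(n);cv2.imwrite(f"pics/{n}3.png",c["image"]);W=cloud(c)
    for s in silhouettes(n,"blank")[:1]:
        P=W[s["region"]];P=P[(P[:,2]>.16)&(P[:,2]<.21)]
        a=np.radians(9.3);u=(P[:,0]-x)*np.cos(a)+(P[:,1]-y)*np.sin(a)
        d=-(P[:,0]-x)*np.sin(a)+(P[:,1]-y)*np.cos(a)
        for lo in np.arange(-.08,.12,.02):
            k=(u>lo)&(u<lo+.02)&(abs(d)<.016)
            if k.sum()>4: print(n,round(lo+.01,2),k.sum(),np.percentile(P[k,2],[50,85]).round(4))
i=cv2.imread("pics/scene3.png");cv2.imwrite("pics/crop3.png",cv2.resize(i[100:330,200:480],None,fx=2.5,fy=2.5,interpolation=cv2.INTER_CUBIC))
E
```

```text
False [0.50679779 0.14235233 0.00924489]
0.02575428604170801 30.00003308057785
0.025678901720518604 29.997810423374176 [ 0.19128182 -0.05327721 -7.32990335] [0.00615063 0.00998637 0.07582526] [0.50648511 0.14230136 0.16498014] 26.925
scene 0.01 47 [0.1903 0.1934]
scene 0.03 56 [0.1902 0.1922]
scene 0.05 44 [0.1879 0.1904]
scene 0.07 33 [0.1859 0.1877]
scene 0.09 40 [0.1858 0.1885]
scene 0.11 18 [0.1851 0.1881]
```

View pics/crop3.png

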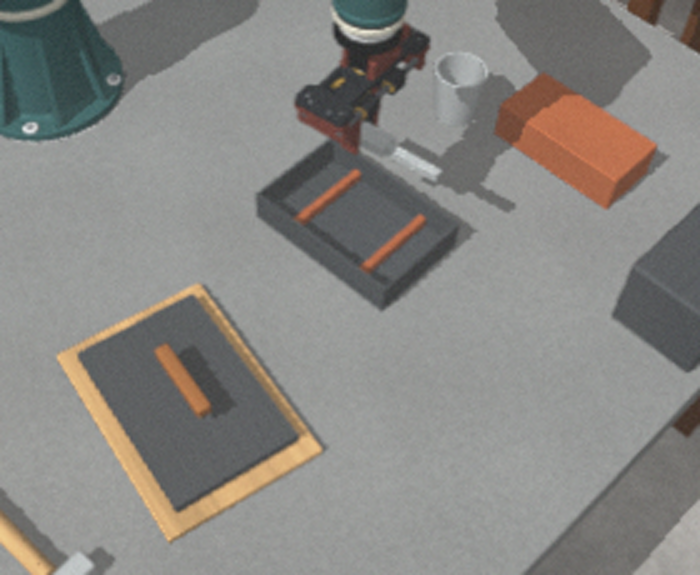

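The blank is held above the empty tin, its tang at about (410,155) in the crop. Its top runs level to within about 1°, and its underside is at about 0.175 m. The lid is flat on the board and the bystanders haven't moved, so I'm handing in.

```bash
python3 -c "
from bench import *
sleep(.3);print(current_grip_force(),close_job())"
```

```text
the job is handed in; nothing more can be done
29.997842609882355 None
```

The job is handed in, though `close_job()` gave no verdict: the lid lies flat and let go, about 2 mm from the board's centre, and the blank was held level within about 1° with its underside about 0.175 m above the bench (0.13 m above the rim).

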